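# Scan the jar, then hold the food tub's lid open

## Task

I am about to fill the food tub from the jar. First turn the jar on its scanner stand so that its bar-code label faces the scanner's window, leaving it standing in the middle of the stand, and let go of it; then take the handle of the tub's lid, raise the lid to 45 degrees and finish while still holding it there steadily with the gripper, because it drops shut when let go. Leave the bottle, the mug and the tin where they are.

Things in the scene. Friction and masses are not known exactly. Their poses are not given: they have to be found in the camera images.
- jar_center (a point): Centre, half-way up, of a loose upright stoneware jar: a plain cylinder 56 mm in diameter, 105 mm tall, with a steel cap of the same diameter, standing on the scanner's round stand; the centre is 55 mm above its foot. Its +x axis points out of the middle of the white bar-code label; z is up. It starts turned about 50 to 180 degrees away from the window, either way.
- jar: The same jar (about 0.22 to 0.45 kg); origin at the centre of its foot, same axes. A raised rib (27 mm long, 6 mm wide, 5 mm high, top at 110 mm) runs on the cap from its centre to its edge, directly above the label.
- stand_center (a point): Middle of the top of the scanner's round black rubber stand (90 mm in diameter, 10 mm above the work surface), on a grey base plate 210 mm long and 100 mm wide; fixed. Its x axis points to the reader block.
- scanner_window (a point): Middle of the dark window on the scanner's upright white reader block (block 40 mm thick, 80 mm wide, top 100 mm above the work surface); 115 mm in +x of the stand's centre, 62 mm above the work surface; fixed. Same axes as the stand: the window looks along -x, to the jar.
- lid_handle (a point): Middle of the lid's steel bar handle: a round bar 10 mm in diameter, 90 mm long between two posts, parallel to the hinge, 40 mm above the lid's top face (lid 8 mm thick), 36 mm from the lid's front edge. Its frame turns with the lid. In the lid's frame it lies 170 mm in front (-x) of the hinge line and 48 mm above it.
- lid_hinge (a point): Middle of the lid's hinge line, on the food tub's far rim, 120 mm above the work surface. The frame is the fixed tub's: +x from the front (handle side, roughly towards the robot) to the hinge, y along the hinge, z up. The tub is translucent, 200 mm deep (x), 260 mm wide (y), 120 mm high; the grey lid overhangs 6 mm in front.
- lid (a joint): Opening angle of the lid in rad: 0 shut (level), growing as its front edge rises, 1.3 at its stop; 45 degrees is 0.785. The lid weighs 0.25 to 0.5 kg, has no spring and falls shut from every angle.
- squeeze_bottle: Bystander: yellow squeeze bottle with a green cap, 52 mm in diameter, 140 mm tall, loose; origin at the centre of its foot.
- mug: Bystander: white mug, 76 mm in diameter, 85 mm tall, handle on its +y side, loose; origin at the centre of its foot.
- spice_tin: Bystander: small steel tin, 48 mm in diameter, 75 mm tall, loose; origin at the centre of its foot.

How it is judged:
On the way:
1. the jar stands released in the middle of the stand with its label facing the window, the lid still shut (x of scanner_window in the frame of jar_center above 0.05 m and y of scanner_window in the frame of jar_center between -0.03 and 0.03 m and horizontal distance between jar_center and stand_center below 0.02 m and angle between jar_center's own z axis and vertical below 0.1 rad and height (world z) of jar_center below 0.071 m and linear speed of jar below 0.02 m/s and angular speed of jar below 0.1 rad/s and contact force between the fingers and jar below 0.1 N and value of joint lid below 0.1 rad), for 0.2 s.
At the end, for the whole second after the job is handed in: Lid held still by the fingers alone at 45 +- 7 degrees, nothing else propping it; jar upright, let go, at rest within 20 mm of the stand's middle, the window at most 30 mm off the line the label looks along (about 15 degrees); bottle, mug and tin within 30 mm of their starts (x of scanner_window in the frame of jar_center above 0.05 m and y of scanner_window in the frame of jar_center between -0.03 and 0.03 m and horizontal distance between jar_center and stand_center below 0.02 m and angle between jar_center's own z axis and vertical below 0.1 rad and height (world z) of jar_center below 0.071 m and linear speed of jar below 0.02 m/s and angular speed of jar below 0.1 rad/s and contact force between the fingers and jar below 0.1 N and value of joint lid between 0.665 and 0.905 rad and velocity of joint lid between -0.05 and 0.05 rad/s and contact force between the fingers and lid above 0.5 N and contact force between lid and squeeze_bottle below 0.05 N and contact force between lid and mug below 0.05 N and contact force between lid and spice_tin below 0.05 N and contact force between lid and jar below 0.05 N and distance of each of squeeze_bottle, mug, spice_tin from where it was at the start of the episode below 0.03 m); the arm keeps its last pose, push and grip.
It fails at once if the bottle, mug or tin is shifted by more than 30 mm or tipped (distance of any of squeeze_bottle, mug, spice_tin from where it was at the start of the episode above 0.03 m or angle between any of squeeze_bottle, mug, spice_tin's own z axis and vertical above 0.4 rad).
It fails at once if the jar is tipped over (angle between jar_center's own z axis and vertical above 0.6 rad).
It also fails if it takes over 64 s, if anything falls off the work surface, if the arm or the gripper's body presses on something with over 40 N, if the wrist force passes 120 N, or if a joint passes its speed limit or range.

## Robot

A 6-joint arm with a two-finger parallel gripper is mounted at the origin on the work surface. World frame = base frame: x ahead of the robot, y to its left, z up, the work surface at z = 0. Lengths are in m, angles in rad, forces in N, time in s.
With the tool pointing down it reaches from about 0.3 to 0.85 m from the base axis. Payload 5.4 kg.
Tool frame: the origin (TCP) lies between the finger pads; the fingertips stand 8 mm ahead of it and the grasp point (between the pads) lies 11 mm behind it (ctrl.finger_overhang is the distance from the TCP to the fingertips, in m); y points along the fingers, x is the direction in which the jaws open and shut, and the axes are right-handed (so a half turn about y gives the same grasp; the last joint's range is limited). The gripper opens to 85 mm and grips with 20 to 120 N. Pads are 22 mm wide; open, the fingers measure 114 mm over their backs; the gripper's body (76 mm by 85 mm) begins 54 mm behind the grasp point. The pads swing forward as they close: fully open they stand 13 mm farther back than shut.
Start: joints at [0.944, 0.158, 1.597, -0, 1.386, -0.21], TCP at [0.233, 0.526, 0.239] pointing down, gripper open.
Joint ranges: [-2.91, 2.91], [-0.94, 2.29], [0.18, 2.7], [-1.29, 4.43], [0.17, 2.64], [-3, 3]. Speed limits (rad/s): [2.57, 2.57, 3.14, 3.14, 3.14, 3.14].

## Interface

Orientations are given as a unit quaternion [x, y, z, w].
In Python, from station import ctrl, grab_frame gives the robot as it stands.
- The arm moves only by the tool send_rows, never from a script. Its arguments are lists of equal length, an entry for each row: "dp": the shift along the tool's x, y, z in m, a list of three; "angular": the turn, a rotation vector about the tool's x, y, z in rad, a list of three. In form: {"dp": [[x, y, z], ...], "angular": [[ax, ay, az], ...]}. A call has 1 to 20 rows; each row shifts and turns the commanded pose from where the row before left it, along the tool's axes as they then stand; what a row does not reach is not made up. A row lasts 1/12 s, in which the tool goes at most 41.7 mm and 7.16 degrees, less where a joint would pass 70% of its speed; a pose out of reach is approached as far as the arm can. A call with a gripper value outside its range is refused whole. "claw" is the opening, from -1 (shut) to 1 (fully open), so that 0 is half open, set as the call begins (left out, the last holds). The fingers move at their own pace and stop on an object; "force" is the grip in N (left out, the last holds). Time passes only in rows, so rows that do not move let the fingers close. It gives the time, the measured TCP pose, the force and the opening at its end, in the units of the state.
- ctrl.observe(): the state, without advancing time (a new reading comes with each control period).
- grab_frame(name): name is "scene" or "top" or "wrist"; returns a dict with "frame" (420x560x3 uint8, red, green, blue), "vertical_fov" (degrees; the focal length in pixels is half the picture's height over the tangent of half this angle, whatever the lens; pixels are square), "cx", "cy" (the principal point, pixels), "distortion" ([k1, k2, p1, p2, k3] as OpenCV has them; the pictures are not rectified), "extrinsics" (4x4, takes a point from world to camera coordinates). Camera axes: x right, y down, z forward; pixel columns grow to the right and rows downward; lengths in m; the calibration is good to about 2 mm. A picture is of the moment at which its call begins. There is no depth.
- ctrl.finish_job(): hands the job in, once; it reports no verdict.
The state is a dict: "t": time; "q": joint angles; "qvel": joint speeds; "effort": joint torques, N m; "eef_pos": TCP position; "ee_rot": TCP orientation; "force": force on the tool from outside, world axes, zero at the start; "wrist_torque": the same for the moment, N m; "width": finger opening in m.
Only numpy, scipy, OpenCV 4.12 (cv2) and the standard library are available. Lean on these libraries where they do the work, as an engineer would, in place of code of your own. Each camera call takes 0.05 s, during which the arm holds its last target.

## Working session

There is one attempt and no reset: what is moved stays moved. The work goes in short steps, Python scripts to look and compute and a tool call to move; the robot and the scene stay as the last step left them, time stands still between calls to the robot, and variables do not carry over. Pictures are saved under pics/ and viewed, and the job is handed in when it is done.

Besides the shell and the picture viewer there is one more tool, called after "Call:" as name(argument=value, ...) on one line, values as JSON. send_rows: Moves the arm, as the interface text tells. Its arguments: {"type":"object","properties":{"dp":{"type":"array","items":{"type":"array","items":{"type":"number"}}},"angular":{"type":"array","items":{"type":"array","items":{"type":"number"}}},"claw":{"type":"number"},"force":{"type":"number"}},"required":["dp","angular"]}

```bash
ls; mkdir -p pics; python3 - <<'E'
from station import ctrl, grab_frame
import cv2, json
s=ctrl.observe(); print(s, ctrl.finger_overhang)
for n in ("scene","top","wrist"):
    f=grab_frame(n); cv2.imwrite(f"pics/{n}0.png",f["frame"][:,:,::-1]); print(n,f["vertical_fov"],f["cx"],f["cy"],f["distortion"],f["extrinsics"])
E
```

```text
pics
{'t': 0.0, 'q': array([ 9.43908111e-01,  1.59035122e-01,  1.59822041e+00, -2.93938408e-05,
        1.38623835e+00, -2.10084094e-01]), 'qvel': array([-0.00040282, -0.00028997,  0.00244642,  0.00021679, -0.00114736,
        0.00041432]), 'effort': array([-9.58142664e-05, -3.95999050e+01, -3.31435454e+01, -2.01930648e-04,
        8.32234102e-03, -3.16440105e-05]), 'eef_pos': array([0.23244741, 0.52527462, 0.23833065]), 'ee_rot': array([ 0.59287914,  0.38511064, -0.3863582 , -0.5923778 ]), 'force': array([ 0.08994067, -0.18668128, -0.18798537]), 'wrist_torque': array([0.01380999, 0.01186486, 0.00956356]), 'width': 0.08500948537109634} 0.008
scene 45.948402376084225 278.9765584366705 212.18200203557845 [-0.0917582  0.         0.         0.         0.       ] [[ 0.90688034  0.42133339 -0.00679888 -0.57068166]
 [ 0.36184353 -0.78690003 -0.49985758 -0.1847052 ]
 [-0.21595672  0.45085088 -0.86608093  1.42093006]
 [ 0.          0.          0.          1.        ]]
top 54.74497023347595 282.9750695063382 210.60315486858016 [-0.10600707  0.          0.          0.          0.        ] [[-0.09780798 -0.99520428 -0.00143191  0.03758994]
 [-0.97511072  0.09612067 -0.19979965  0.61956517]
 [ 0.1989791  -0.01814573 -0.97983573  0.97375493]
 [ 0.          0.          0.          1.        ]]
wrist 62.22371225333705 280.46359151359303 210.427331039635 [-0.07373271  0.          0.          0.          0.        ] [[ 0.40606191  0.91384297 -0.00218065 -0.57333931]
 [ 0.88027741 -0.39050417  0.26947758 -0.03497209]
 [ 0.24540864 -0.11134416 -0.96300419  0.37908285]
 [ 0.          0.          0.          1.        ]]
```

View pics/scene0.png

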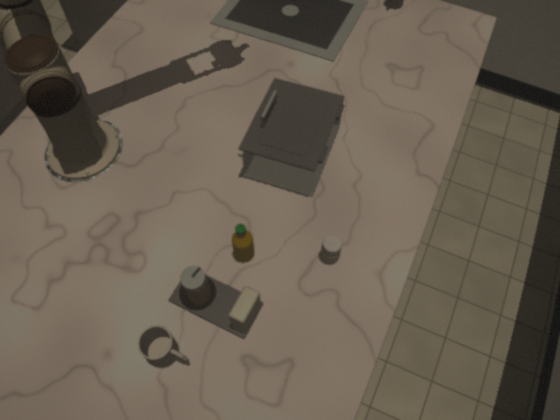

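View pics/top0.png

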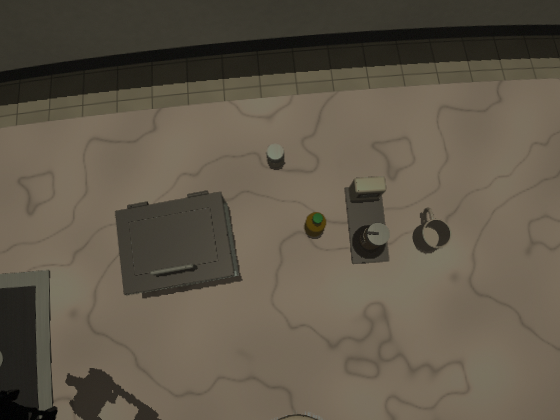

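View pics/wrist0.png

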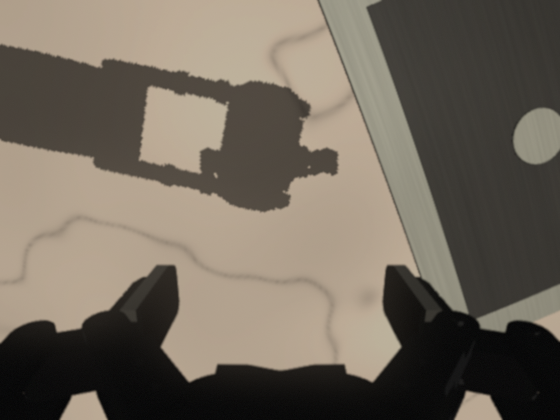

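```bash
cat > h.py <<'E'
from station import ctrl, grab_frame
import cv2, numpy as np
from scipy.spatial.transform import Rotation as Rn
def cam(f):
    h=f["frame"].shape[0]; fl=h/2/np.tan(np.radians(f["vertical_fov"])/2)
    return np.array([[fl,0,f["cx"]],[0,fl,f["cy"]],[0,0,1.]]),np.array(f["distortion"],float),np.array(f["extrinsics"])
def proj(f,P):
    K,d,E=cam(f); P=np.atleast_2d(np.array(P,float))
    return cv2.projectPoints(P.reshape(-1,1,3),cv2.Rodrigues(E[:3,:3])[0],E[:3,3],K,d)[0].reshape(-1,2)
def ray(f,uv):
    K,d,E=cam(f); n=cv2.undistortPoints(np.array([[uv]],float),K,d)[0,0]
    R=E[:3,:3]; c=-R.T@E[:3,3]; return c,R.T@np.array([n[0],n[1],1.])
def onz(f,uv,z):
    c,v=ray(f,uv); return c+v*(z-c[2])/v[2]
def crop(f,x0,y0,x1,y1,name,k=6,gain=1.6):
    im=f["frame"][y0:y1,x0:x1,::-1]; im=cv2.resize(im,None,fx=k,fy=k,interpolation=cv2.INTER_CUBIC)
    im=np.clip(255*(im/255.)**(1/gain),0,255).astype(np.uint8)
    for x in range((x0//10+1)*10,x1,10):
        cv2.line(im,((x-x0)*k,0),((x-x0)*k,8),(0,0,255),1); cv2.putText(im,str(x),((x-x0)*k,18),0,.35,(0,255,255),1)
    for y in range((y0//10+1)*10,y1,10):
        cv2.line(im,(0,(y-y0)*k),(8,(y-y0)*k),(0,0,255),1); cv2.putText(im,str(y),(8,(y-y0)*k),0,.35,(0,255,255),1)
    cv2.imwrite("pics/"+name,im)
E
python3 - <<'E'
from h import *
import pickle
fs={n:grab_frame(n) for n in("scene","top")}; pickle.dump(fs,open("f0.pkl","wb"))
print(Rn.from_quat(ctrl.observe()["ee_rot"]).as_matrix().round(3))
f=fs["top"]; crop(f,300,165,460,275,"t1.png",5); crop(f,100,180,250,300,"t2.png",5)
f=fs["scene"]; crop(f,130,215,270,345,"s1.png",5,1.8); crop(f,230,70,355,195,"s2.png",5,1.8)
E
```

```text
[[ 0.405 -0.001 -0.914]
 [ 0.914 -0.001  0.405]
 [-0.001 -1.     0.   ]]
```

View pics/t1.png

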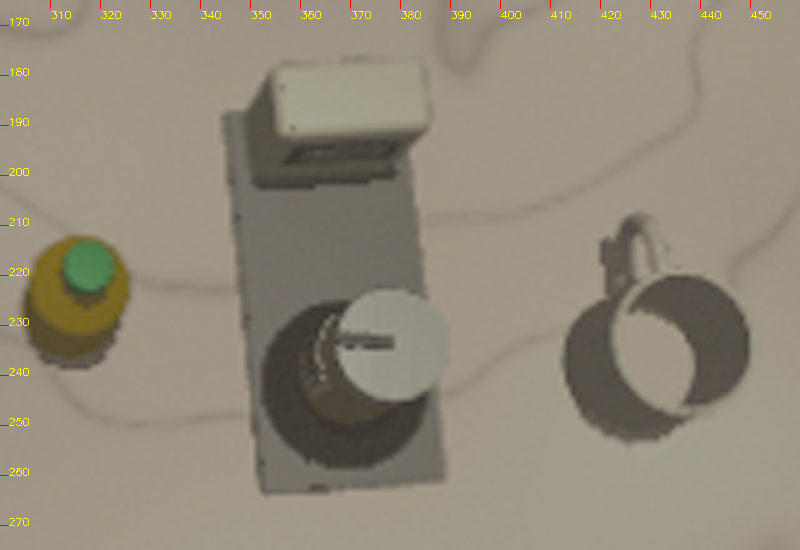

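View pics/t2.png

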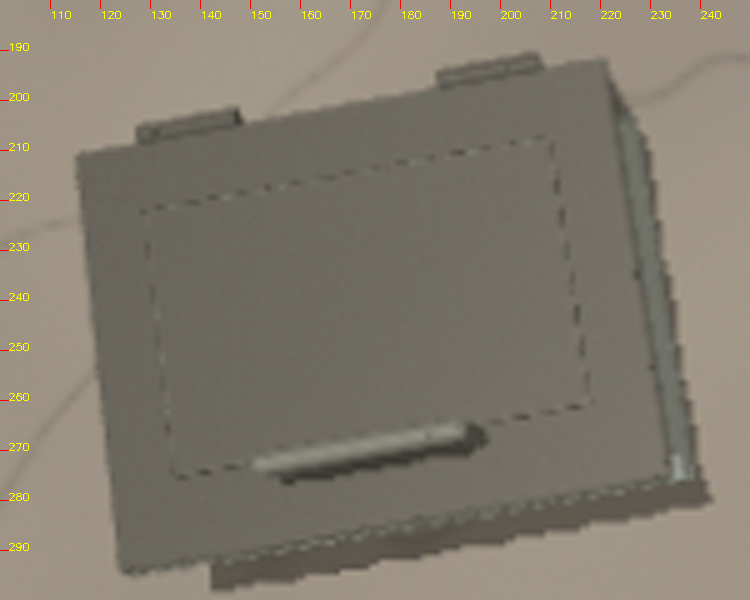

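View pics/s1.png

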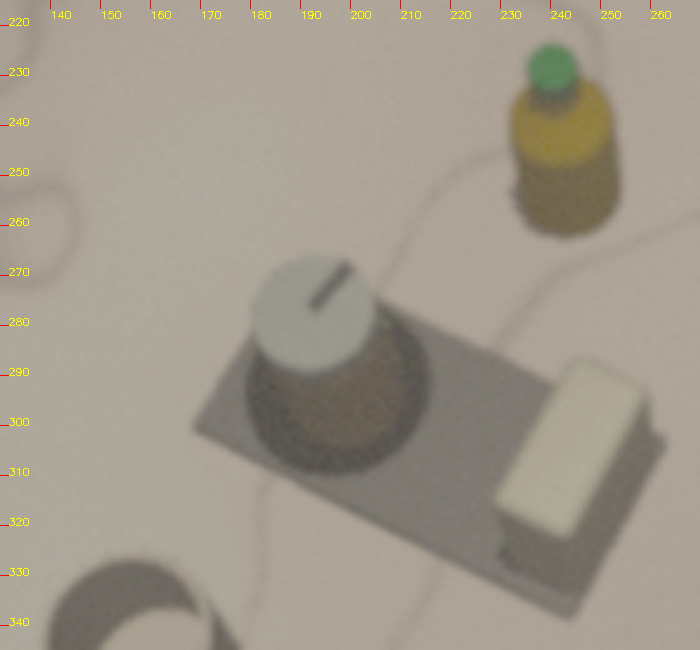

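View pics/s2.png

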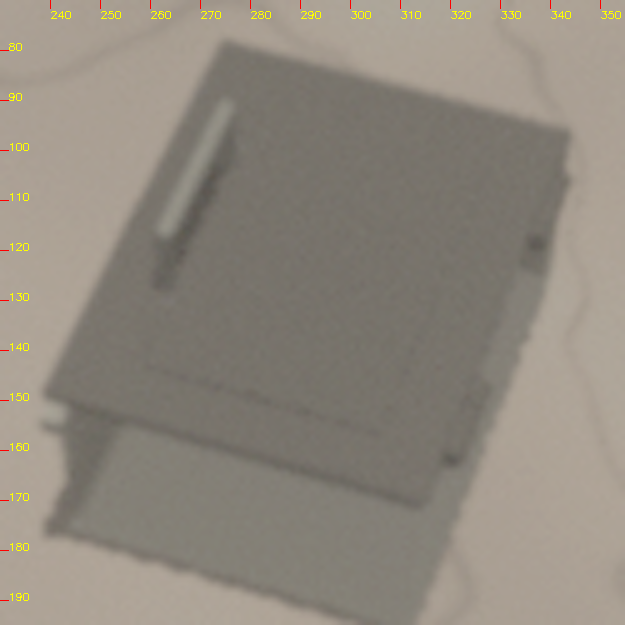

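```bash
python3 - <<'E'
from h import *
import pickle
fs=pickle.load(open("f0.pkl","rb")); t,s=fs["top"],fs["scene"]
def p(n,f,uv,z): print(n,onz(f,uv,z).round(4))
p("cap top",t,(377.5,234),.115); p("cap scene",s,(192.3,277.5),.115)
a,b=onz(t,(378.5,233.5),.12),onz(t,(366,233),.12);print("rib t",a,b,np.degrees(np.arctan2(*(b-a)[[1,0]])))
a,b=onz(s,(192.5,276.5),.12),onz(s,(199.7,268.5),.12);print("rib s",a,b,np.degrees(np.arctan2(*(b-a)[[1,0]])))
p("stand t",t,(368.7,242),.01); p("stand s",s,(196.5,291.5),.01)
for uv in((345,187.5),(353,263.5),(389,260.5)): p("plate t",t,uv,.004)
for uv in((168.5,300),(243,338)): p("plate s",s,uv,.004)
for uv in((355,177.5),(385,177),(386,189),(355,191)): p("block t",t,uv,.1)
for uv in((241,286),(259,294),(244,322),(229,315)): p("block s",s,uv,.1)
for uv in((115.5,211),(219.5,193),(233,276),(125,294.5)): p("lid t",t,uv,.128)
for uv in((274,78),(342,96),(313,170.5),(239,149)): p("lid s",s,uv,.128)
for uv in((151,272.5),(192,266)): p("hand t",t,uv,.168)
for uv in((274.5,90),(261.5,117)): p("hand s",s,uv,.168)
p("bottle cap t",t,(317.5,218),.14);p("bottle s",s,(240,229),.14)
p("mug t",t,(435.5,234.5),.085); p("tin t",t,(275.5,152),.075)
E
```

```text
cap top [ 0.53   -0.2433  0.115 ]
cap scene [ 0.5327 -0.2471  0.115 ]
rib t [ 0.53039256 -0.24461209  0.12      ] [ 0.53463674 -0.21468516  0.12      ] 81.9282419805095
rib s [ 0.5337203  -0.24629374  0.12      ] [ 0.53880033 -0.22272529  0.12      ] 77.83634901542796
stand t [ 0.5238 -0.2427  0.01  ]
stand s [ 0.5231 -0.2438  0.01  ]
plate t [ 0.6798 -0.1999  0.004 ]
plate t [ 0.4719 -0.1947  0.004 ]
plate t [ 0.4698 -0.2916  0.004 ]
plate s [ 0.4704 -0.29    0.004 ]
plate s [ 0.6753 -0.2965  0.004 ]
block t [ 0.6794 -0.2109  0.1   ]
block t [ 0.6735 -0.2871  0.1   ]
block t [ 0.6423 -0.2848  0.1   ]
block t [ 0.6447 -0.2062  0.1   ]
block s [ 0.6364 -0.2145  0.1   ]
block s [ 0.6811 -0.2146  0.1   ]
block s [ 0.6798 -0.2855  0.1   ]
block s [ 0.6433 -0.2852  0.1   ]
lid t [0.646  0.3842 0.128 ]
lid t [0.6653 0.1265 0.128 ]
lid t [0.464  0.1087 0.128 ]
lid t [0.4436 0.3659 0.128 ]
lid s [0.4446 0.3665 0.128 ]
lid s [0.6423 0.3825 0.128 ]
lid s [0.6665 0.1211 0.128 ]
lid s [0.47  0.104 0.128]
hand t [0.4864 0.2884 0.168 ]
hand t [0.4926 0.1943 0.168 ]
hand s [0.4823 0.2909 0.168 ]
hand s [0.492  0.1926 0.168 ]
bottle cap t [ 0.5789 -0.1009  0.14  ]
bottle s [ 0.5813 -0.105   0.14  ]
mug t [ 0.5174 -0.3974  0.085 ]
tin t [ 0.7748 -0.0189  0.075 ]
```

Call:
send_rows(dp=[[-0.0194,-0.003,-0.0195],[-0.0194,-0.003,-0.0195],[-0.0194,-0.003,-0.0195],[-0.0194,-0.003,-0.0195],[-0.0194,-0.003,-0.0195],[-0.0194,-0.003,-0.0195],[-0.0194,-0.003,-0.0195],[-0.0194,-0.003,-0.0195],[-0.0194,-0.003,-0.0195],[-0.0194,-0.003,-0.0195],[-0.0194,0,-0.0195],[-0.0194,0,-0.0195],[-0.0194,0,-0.0195],[-0.0194,0,-0.0195],[-0.0194,0,-0.0195],[-0.0194,0,-0.0195],[-0.0194,0,-0.0195],[-0.0194,0,-0.0195],[-0.0194,0,-0.0195],[-0.0194,0,-0.0195]], angular=[[0,0,0],[0,0,0],[0,0,0],[0,0,0],[0,0,0],[0,0,0],[0,0,0],[0,0,0],[0,0,0],[0,0,0],[0,0,0],[0,0,0],[0,0,0],[0,0,0],[0,0,0],[0,0,0],[0,0,0],[0,0,0],[0,0,0],[0,0,0]], claw=1, force=40)

```text
t: 1.92
eef_pos: [0.4326, 0.0117, 0.2693]
ee_rot: [0.593, 0.386, -0.386, -0.593]
force: [-1.2, -0.1, -0.3]
width: 0.0857
```

Call:
send_rows(dp=[[-0.0194,0,-0.0195],[-0.0194,0,-0.0195],[-0.0194,0,-0.0195],[-0.0194,0,-0.0195],[-0.0194,0,-0.0195],[-0.0194,0,-0.0195],[-0.0194,0,-0.0195],[0,0,0],[0,0,0]], angular=[[0,0,0],[0,0,0],[0,0,0],[0,0,0],[0,0,0],[0,0,0],[0,0,0],[0,0,0],[0,0,0]])

```text
t: 2.67
eef_pos: [0.5021, -0.1672, 0.2689]
ee_rot: [-0.593, -0.385, 0.385, 0.593]
force: [0.1, 0.2, 0.2]
width: 0.0852
```

```bash
python3 - <<'E'
from h import *
s=ctrl.observe();print(s["t"],s["eef_pos"],s["q"].round(3),Rn.from_quat(s["ee_rot"]).as_matrix().round(4))
f=grab_frame("wrist");crop(f,0,0,560,420,"w1.png",1,1.6)
for P in ([.531,-.245,.115],[.524,-.244,.01]): print(proj(f,P))
E
```

```text
2.6667 [ 0.50208888 -0.16721886  0.2688776 ] [-0.55   0.02   1.686  0.     1.436 -1.702] [[ 4.066e-01 -8.000e-04 -9.136e-01]
 [ 9.136e-01  7.000e-04  4.066e-01]
 [ 3.000e-04 -1.000e+00  1.000e-03]]
[[215.36451098 258.60919026]]
[[229.3449669  217.68028848]]
```

View pics/w1.png

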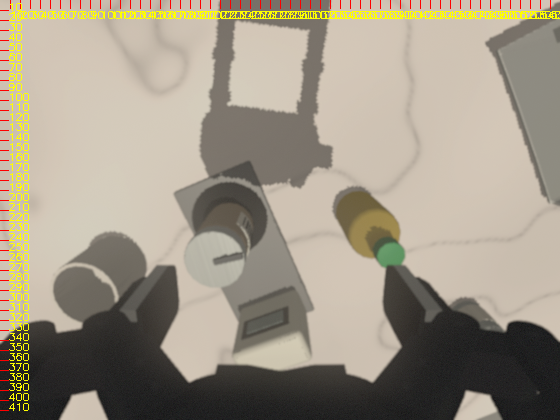

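```bash
python3 - <<'E'
from h import *
import pickle
f=grab_frame("wrist");pickle.dump(f,open("w1.pkl","wb"));crop(f,165,150,320,300,"w2.png",5,1.6)
E
```

```text
(no output)
```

View pics/w2.png

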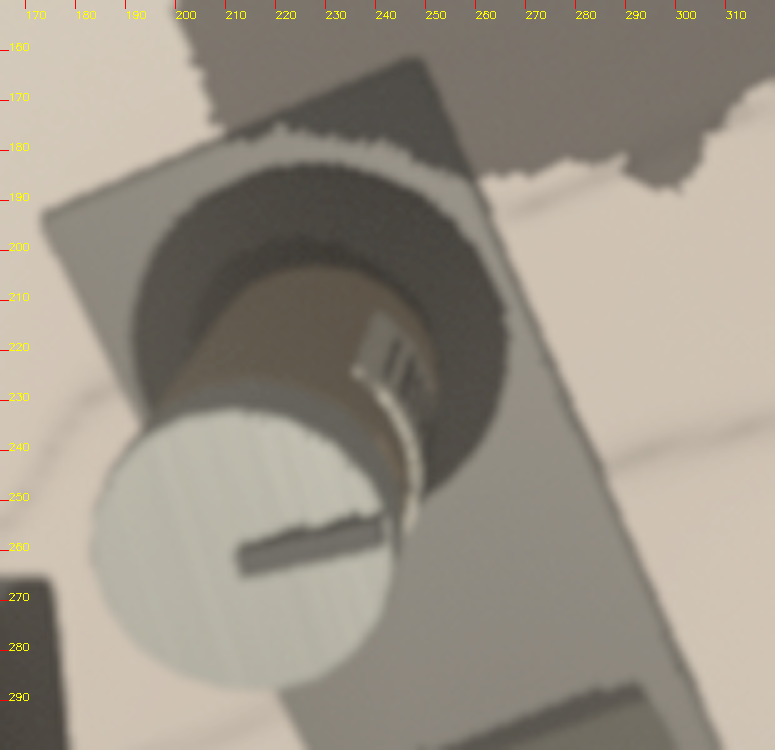

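```bash
python3 - <<'E'
from h import *
import pickle
f=pickle.load(open("w1.pkl","rb"))
print(onz(f,(213.5,260.3),.115),onz(f,(228.8,219),.01))
a,b=onz(f,(212,262.8),.12),onz(f,(241.7,257),.12);print(a,b,np.degrees(np.arctan2(*(b-a)[[1,0]])))
for u in ((173,193),(248,161),(283,242.5)):print(onz(f,u,.004))
E
```

```text
[ 0.53175396 -0.24631285  0.115     ] [ 0.52516213 -0.24431193  0.01      ]
[ 0.53177291 -0.24679138  0.12      ] [ 0.53743262 -0.22015903  0.12      ] 78.00239488884003
[ 0.47057184 -0.29239078  0.004     ]
[ 0.47286952 -0.19486469  0.004     ]
[ 0.5804971  -0.19851626  0.004     ]
```

Call:
send_rows(dp=[[-0.015,0,-0.01485],[-0.015,0,-0.01485],[-0.015,0,-0.01485],[-0.0148,0,-0.01485],[0,0.02,0],[0,0.025,0],[0,0.025,0],[0,0.025,0],[0,0.025,0],[0,0.025,0],[0,0.025,0],[0,0.025,0],[0,0,0],[0,0,0]], angular=[[0,0,0],[0,0,0],[0,0,0],[0,0,0],[0,0,0],[0,0,0],[0,0,0],[0,0,0],[0,0,0],[0,0,0],[0,0,0],[0,0,0],[0,0,0],[0,0,0]])

```text
t: 3.93
eef_pos: [0.5314, -0.2434, 0.0735]
ee_rot: [-0.591, -0.386, 0.386, 0.594]
force: [0.8, 0.2, 0.8]
width: 0.0852
```

```bash
python3 - <<'E'
from h import *
s=ctrl.observe();print(s["t"],s["eef_pos"],s["force"])
f=grab_frame("wrist");crop(f,0,0,560,420,"w3.png",1,1.6)
E
```

```text
3.9333 [ 0.53137926 -0.24337548  0.07350253] [0.75418794 0.21604551 0.79265021]
```

View pics/w3.png

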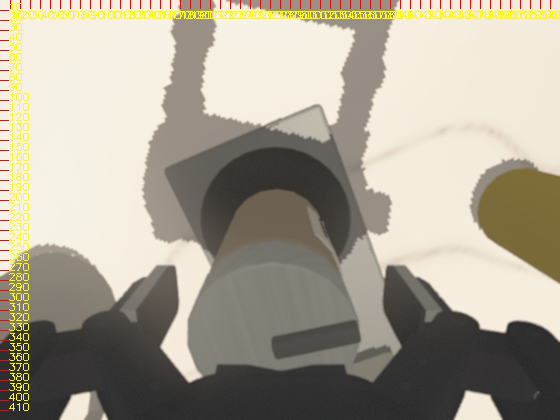

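Call:
send_rows(dp=[[0,0,0],[0,0,0],[0,0,0],[0,0,0],[0,0,0],[0,0,0],[0,0,0],[0,0,0],[0,0,0],[0,0,0]], angular=[[0,0,0],[0,0,0],[0,0,0],[0,0,0],[0,0,0],[0,0,0],[0,0,0],[0,0,0],[0,0,0],[0,0,0]], claw=-1, force=40)

```text
t: 4.82
eef_pos: [0.5335, -0.2461, 0.0765]
ee_rot: [0.594, 0.386, -0.385, -0.592]
force: [-1.0, -0.5, 6.1]
width: 0.0554
```

Call:
send_rows(dp=[[0,-0.002,0],[0,-0.002,0],[0,0,0],[0,0,0],[0,0,0]], angular=[[0,0,0],[0,0,0],[0,0,0],[0,0,0],[0,0,0]])

```text
t: 5.23
eef_pos: [0.5319, -0.2448, 0.0778]
ee_rot: [-0.592, -0.386, 0.386, 0.593]
force: [0.0, -0.9, -3.0]
width: 0.0555
```

Call:
send_rows(dp=[[0,0,0],[0,0,0],[0,0,0],[0,0,0],[0,0,0],[0,0,0],[0,0,0],[0,0,0],[0,0,0],[0,0,0],[0,0,0],[0,0,0],[0,0,0],[0,0,0],[0,0,0],[0,0,0],[0,0,0]], angular=[[0,0.05,0],[0,0.1,0],[0,0.1,0],[0,0.1,0],[0,0.1,0],[0,0.1,0],[0,0.1,0],[0,0.1,0],[0,0.1,0],[0,0.1,0],[0,0.1,0],[0,0.1,0],[0,0.1,0],[0,0.1,0],[0,0.05,0],[0,0,0],[0,0,0]])

```text
t: 6.65
eef_pos: [0.5321, -0.2449, 0.078]
ee_rot: [-0.702, 0.086, -0.086, 0.702]
force: [-0.2, 0.6, -2.5]
width: 0.0554
```

```bash
python3 - <<'E'
from h import *
s=ctrl.observe();R=Rn.from_quat(s["ee_rot"]).as_matrix();print(s["t"],s["eef_pos"],s["force"],s["q"].round(3));print(R.round(4))
p=np.array([.5245,-.244,0])-s["eef_pos"];p[2]=0;print(R.T@p)
f=grab_frame("top");crop(f,320,160,420,280,"t3.png",5)
E
```

```text
6.65 [ 0.53206606 -0.24492754  0.07796762] [-0.21561587  0.55890295 -2.52506396] [-0.638  0.361  1.694  0.     1.088 -0.393]
[[ 9.703e-01 -5.000e-04  2.420e-01]
 [-2.420e-01  4.000e-04  9.703e-01]
 [-6.000e-04 -1.000e+00  2.000e-04]]
[-7.56565660e-03  4.21764216e-06 -9.30793454e-04]
```

View pics/t3.png

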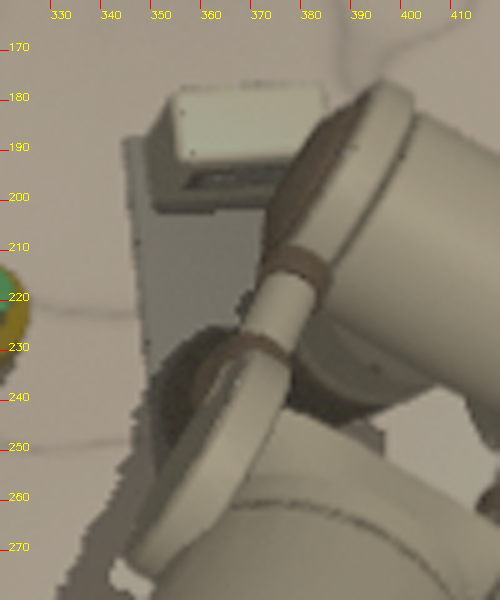

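Call:
send_rows(dp=[[-0.0035,0,-0.0005],[-0.0035,0,-0.0005],[0,0,0],[0,0.002,0],[0,0.002,0],[0,0,0],[0,0,0],[0,0,0]], angular=[[0,0,0],[0,0,0],[0,0,0],[0,0,0],[0,0,0],[0,0,0],[0,0,0],[0,0,0]])

```text
t: 7.37
eef_pos: [0.5254, -0.2446, 0.0765]
ee_rot: [0.702, -0.087, 0.086, -0.702]
force: [-5.6, 4.8, 12.4]
width: 0.0551
```

Call:
send_rows(dp=[[0,0,0],[0,0,0],[0,0,0],[0,0,0],[0,0,0],[0,0,0],[0,0,0],[0,0,0],[0,0,0],[0,0,0]], angular=[[0,0,0],[0,0,0],[0,0,0],[0,0,0],[0,0,0],[0,0,0],[0,0,0],[0,0,0],[0,0,0],[0,0,0]], claw=1)

```text
t: 8.2
eef_pos: [0.5252, -0.2443, 0.0743]
ee_rot: [-0.702, 0.087, -0.087, 0.702]
force: [0.3, 0.1, -0.3]
width: 0.0851
```

```bash
python3 - <<'E'
from h import *
s=ctrl.observe();print(s["t"],s["eef_pos"],s["force"])
f=grab_frame("wrist");crop(f,0,0,560,420,"w4.png",1,1.6)
E
```

```text
8.2 [ 0.52523097 -0.244316    0.07428048] [ 0.30513217  0.14633821 -0.28325179]
```

View pics/w4.png

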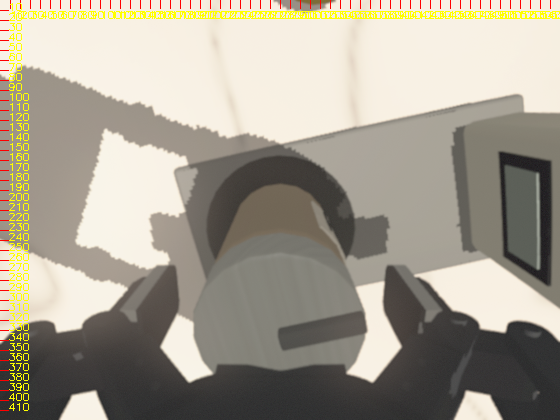

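Call:
send_rows(dp=[[0,-0.01,0],[0,-0.025,0],[0,-0.025,0],[0,-0.025,0],[0,-0.025,0],[0,-0.025,0],[0,-0.025,0],[0,-0.025,0],[0,-0.015,0.03],[0,0,0.03],[0,0,0.03],[0,0,0],[0,0,0]], angular=[[0,0,0],[0,0,0],[0,0,0],[0,0,0],[0,0,0],[0,0,0],[0,0,0],[0,0,0],[0,0,0],[0,0,0],[0,0,0],[0,0,0],[0,0,0]])

```text
t: 9.33
eef_pos: [0.5474, -0.1559, 0.2752]
ee_rot: [0.702, -0.086, 0.086, -0.702]
force: [0.2, -0.1, -0.1]
width: 0.0855
```

```bash
python3 - <<'E'
from h import *
import pickle
s=ctrl.observe();print(s["t"],s["eef_pos"],s["force"])
f=grab_frame("wrist");pickle.dump(f,open("w5.pkl","wb"));crop(f,0,0,560,420,"w5.png",1,1.6)
x,y=proj(f,[.525,-.244,.06])[0].astype(int);print(x,y)
x0,y0=max(0,x-80),max(0,y-75);crop(f,x0,y0,x0+160,y0+110,"w6.png",5)
E
```

```text
9.3333 [ 0.54737981 -0.15590381  0.27517736] [ 0.24422001 -0.10173343 -0.13418947]
279 263
```

View pics/w6.png

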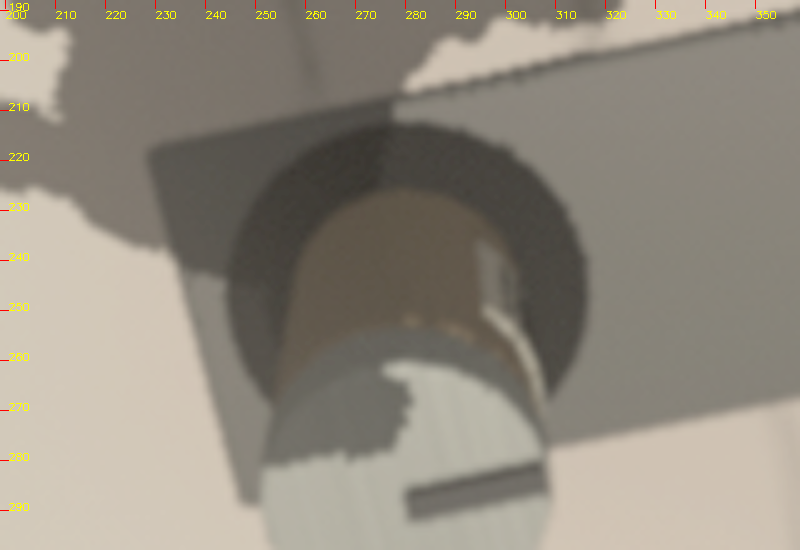

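View pics/w5.png

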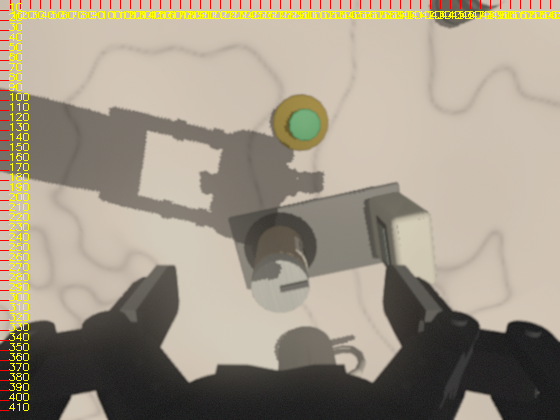

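```bash
python3 - <<'E'
from h import *
import pickle
f=pickle.load(open("w5.pkl","rb"))
def a(p,q,z):
    d=onz(f,q,z)-onz(f,p,z);print(onz(f,p,z),np.degrees(np.arctan2(d[1],d[0])))
a((281,289.3),(307.5,284.2),.12); a((230,217),(355,191),.004)
print(onz(f,(280,286),.115),onz(f,(280,247),.01))
E
```

```text
[ 0.52674528 -0.24321578  0.12      ] -1.9994212266756022
[ 0.47519658 -0.19410959  0.004     ] -1.8831446285924678
[ 0.52602871 -0.2422562   0.115     ] [ 0.52545166 -0.24456736  0.01      ]
```

Call:
send_rows(dp=[[-0.0086,0,0.0224],[-0.0086,0,0.0224],[-0.0086,0,0.0224],[-0.0086,0,0.0224],[-0.0086,0,0.0224],[-0.0086,0,0.0224],[-0.0086,0,0.0224],[-0.0086,0,0.0224],[-0.0086,0,0.0224],[-0.0086,0,0.0224],[-0.0086,0,0.0224],[-0.0086,0,0.0224],[-0.0086,0,0.0224],[-0.0086,0,0.0224],[-0.0086,0,0.0224],[-0.0086,0,0.0224],[-0.0086,0,0.0224],[-0.0086,0,0.0224],[-0.0086,0,0.0224],[-0.0086,0,0.0224]], angular=[[0,0,0],[0,0,0],[0,0,0],[0,0,0],[0,0,0],[0,0,0],[0,0,0],[0,0,0],[0,0,0],[0,0,0],[0,0,0],[0,0,0],[0,0,0],[0,0,0],[0,0,0],[0,0,0],[0,0,0],[0,0,0],[0,0,0],[0,0,0]])

```text
t: 11.05
eef_pos: [0.49, 0.3192, 0.2744]
ee_rot: [0.702, -0.087, 0.087, -0.702]
force: [0.5, -0.8, -0.6]
width: 0.0857
```

Call:
send_rows(dp=[[0,0,0],[0,0,0],[0,0,0],[0,0,0],[0,0,0],[0,0,0]], angular=[[0,-0.081,0],[0,-0.081,0],[0,-0.081,0],[0,-0.08,0],[0,0,0],[0,0,0]])

```text
t: 11.55
eef_pos: [0.4901, 0.3184, 0.2743]
ee_rot: [0.707, 0.026, -0.026, -0.707]
force: [-0.5, 0.2, 0.4]
width: 0.0853
```

```bash
python3 - <<'E'
from h import *
import pickle
s=ctrl.observe();print(s["t"],s["eef_pos"],s["q"].round(3));print(Rn.from_quat(s["ee_rot"]).as_matrix().round(4))
f=grab_frame("wrist");pickle.dump(f,open("w7.pkl","wb"));crop(f,0,0,560,420,"w7.png",1,1.6)
x,y=proj(f,[.488,.2415,.168])[0].astype(int);print(x,y)
x0,y0=max(0,x-80),min(310,max(0,y-55));crop(f,x0,y0,x0+160,y0+110,"w8.png",5)
E
```

```text
11.55 [0.49006519 0.31841253 0.27431542] [ 0.37   0.161  1.525 -0.     1.456  0.296]
[[ 9.973e-01  0.000e+00 -7.330e-02]
 [ 7.330e-02 -3.000e-04  9.973e-01]
 [-0.000e+00 -1.000e+00 -3.000e-04]]
270 304
```

View pics/w7.png

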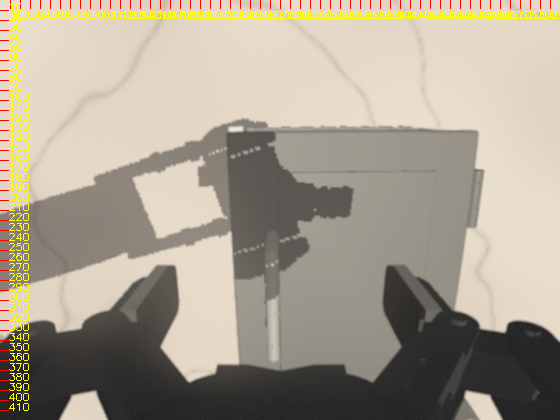

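View pics/w8.png

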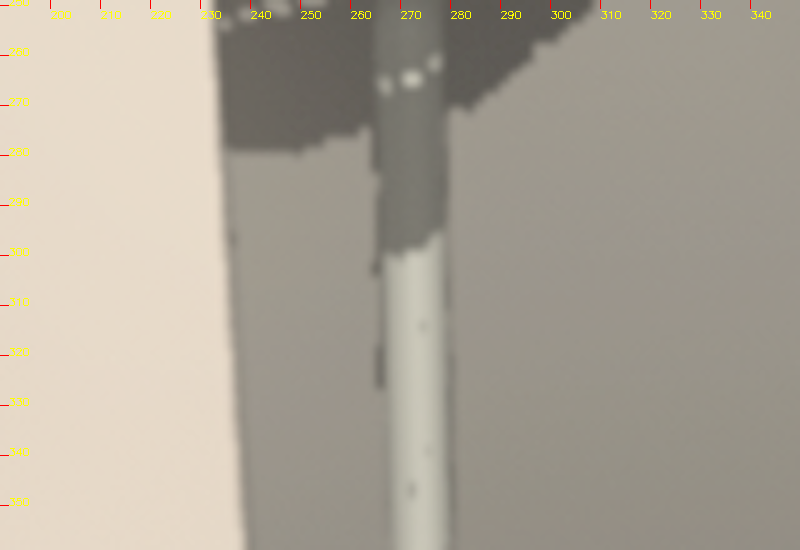

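```bash
python3 - <<'E'
from h import *
import pickle
f=pickle.load(open("w7.pkl","rb"))
a,b=onz(f,(271.3,240),.168),onz(f,(272.8,350),.168);print(a,b,np.degrees(np.arctan2(*(b-a)[[1,0]])))
c,d=onz(f,(271,231),.168),onz(f,(274,362),.168);print(c,d,(c+d)/2)
c,d=onz(f,(229,131),.128),onz(f,(239,362),.128);print(c,d,np.degrees(np.arctan2(*(d-c)[[1,0]])))
E
```

```text
[0.48517492 0.2952773  0.168     ] [0.49258108 0.19901273 0.168     ] -85.60058524193636
[0.48450249 0.30226391 0.168     ] [0.49435841 0.18707359 0.168     ] [0.48943045 0.24466875 0.168     ]
[0.44570902 0.36945354 0.128     ] [0.46188308 0.15145433 0.128     ] -85.75681858501093
```

Call:
send_rows(dp=[[-0.0017,0,-0.0188],[-0.0017,0,-0.0188],[-0.0017,0,-0.0188],[-0.0017,0,-0.0188],[0,0,0],[0,0.02,0],[0,0.02,0],[0,0.02,0],[0,0.02,0],[0,0.02,0],[0,0.017,0],[0,0,0],[0,0,0]], angular=[[0,0,0],[0,0,0],[0,0,0],[0,0,0],[0,0,0],[0,0,0],[0,0,0],[0,0,0],[0,0,0],[0,0,0],[0,0,0],[0,0,0],[0,0,0]])

```text
t: 12.68
eef_pos: [0.4879, 0.2439, 0.1567]
ee_rot: [0.707, 0.026, -0.028, -0.707]
force: [0.2, 0.3, 0.3]
width: 0.0855
```

Call:
send_rows(dp=[[0,0,0],[0,0,0],[0,0,0],[0,0,0],[0,0,0],[0,0,0],[0,0,0],[0,0,0],[0,0,0],[0,0,0],[0,0,0],[0,0,0],[0,0,0],[0,0,0]], angular=[[0,0,0],[0,0,0],[0,0,0],[0,0,0],[0,0,0],[0,0,0],[0,0,0],[0,0,0],[0,0,0],[0,0,0],[0,0,0],[0,0,0],[0,0,0],[0,0,0]], claw=-1, force=60)

```text
t: 13.85
eef_pos: [0.4891, 0.2439, 0.1578]
ee_rot: [-0.707, -0.028, 0.027, 0.707]
force: [4.8, 0.6, 1.1]
width: 0.0077
```

```bash
python3 - <<'E'
from h import *
s=ctrl.observe();print(s["t"],s["eef_pos"],s["force"],s["width"],s["q"].round(3))
R=Rn.from_quat(s["ee_rot"]).as_matrix();print(R.round(4))
f=grab_frame("top");crop(f,100,180,250,300,"t4.png",5)
f=grab_frame("wrist");crop(f,0,0,560,420,"w9.png",1,1.6)
E
```

```text
13.85 [0.48907691 0.2439241  0.15775145] [4.76111852 0.62704185 1.10074073] 0.007739273510835912 [ 0.242  0.161  1.761 -0.     1.218  0.165]
[[ 9.97e-01  1.60e-03 -7.69e-02]
 [ 7.69e-02  3.00e-04  9.97e-01]
 [ 1.60e-03 -1.00e+00  1.00e-04]]
```

View pics/w9.png

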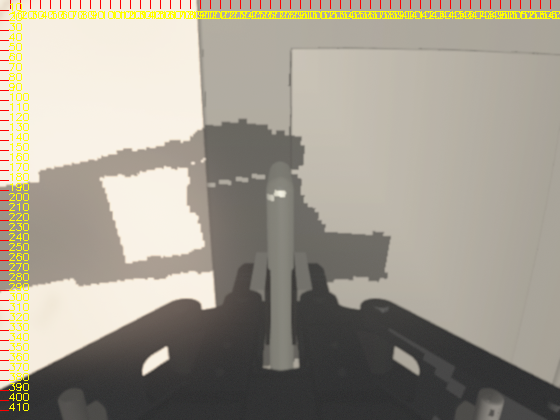

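```bash
python3 - <<'E'
import numpy as np
# tub-plane: X (to hinge), Z up. tool: x=(c,-s) (X,Z) ; y(down)=(-s,-c), rot phi about +tubY
def pose(th,ph):
    G=np.array([-.170*np.cos(th)+.048*np.sin(th), .170*np.sin(th)+.048*np.cos(th)])
    y=np.array([-np.sin(ph),-np.cos(ph)]); x=np.array([np.cos(ph),-np.sin(ph)])
    return G+.011*y,x,y
N=36;th=np.radians(np.linspace(0,45,N+1));
for i in range(N):
    p0,x,y=pose(th[i],th[i]/2);p1,_,_=pose(th[i+1],th[i+1]/2)
    d=p1-p0
    print(i,round(d@x*1000,2),round(d@y*1000,2))
print(np.radians(45)/2/N)
E
```

```text
0 0.97 -3.7
1 1.01 -3.69
2 1.05 -3.67
3 1.09 -3.66
4 1.13 -3.65
5 1.17 -3.63
6 1.21 -3.62
7 1.25 -3.6
8 1.29 -3.59
9 1.32 -3.57
10 1.36 -3.56
11 1.4 -3.54
12 1.44 -3.52
13 1.48 -3.51
14 1.52 -3.49
15 1.56 -3.47
16 1.59 -3.45
17 1.63 -3.43
18 1.67 -3.41
19 1.71 -3.39
20 1.74 -3.37
21 1.78 -3.35
22 1.82 -3.33
23 1.85 -3.31
24 1.89 -3.29
25 1.92 -3.27
26 1.96 -3.25
27 1.99 -3.22
28 2.03 -3.2
29 2.06 -3.18
30 2.1 -3.15
31 2.13 -3.13
32 2.17 -3.1
33 2.2 -3.08
34 2.23 -3.05
35 2.27 -3.03
0.01090830782496456
```

Call:
send_rows(dp=[[0.001,-0.0037,0],[0.001,-0.0037,0],[0.0011,-0.0037,0],[0.0011,-0.0037,0],[0.0011,-0.0036,0],[0.0012,-0.0036,0],[0.0012,-0.0036,0],[0.0012,-0.0036,0],[0.0013,-0.0036,0],[0.0013,-0.0036,0],[0.0014,-0.0036,0],[0.0014,-0.0035,0],[0,0,0],[0,0,0]], angular=[[0,0,0.0109],[0,0,0.0109],[0,0,0.0109],[0,0,0.0109],[0,0,0.0109],[0,0,0.0109],[0,0,0.0109],[0,0,0.0109],[0,0,0.0109],[0,0,0.0109],[0,0,0.0109],[0,0,0.0109],[0,0,0],[0,0,0]])

```text
t: 15.12
eef_pos: [0.5041, 0.2452, 0.1976]
ee_rot: [0.707, -0.02, -0.075, -0.703]
force: [6.3, 2.0, -7.1]
width: 0.0076
```

```bash
cat > chk.py <<'E'
from h import *
s=ctrl.observe();print(s["t"],s["eef_pos"],s["force"],s["wrist_torque"],s["width"],s["q"].round(3))
R=Rn.from_quat(s["ee_rot"]).as_matrix();print(R.round(3))
G=s["eef_pos"]-.011*R[:,1]; ex=np.array([.997,.077]); H=np.array([.489,.243])+.170*ex
X=(G[:2]-H)@ex; Z=G[2]-.12
print("X,Z",X,Z,"r",np.hypot(X,Z),np.hypot(.17,.048),"theta",np.degrees(np.arctan2(Z,-X)-np.arctan2(.048,.17)))
E
python3 - <<'E'
exec(open("chk.py").read())
f=grab_frame("wrist");crop(f,0,0,560,420,"w10.png",1,1.6)
E
```

```text
15.1167 [0.5040995  0.24520235 0.19763827] [ 6.27363731  2.04219901 -7.13345015] [ 0.32605932 -0.62572551  0.02875603] 0.007625574768178277 [0.226 0.252 1.578 0.02  1.445 0.145]
[[ 0.988 -0.134 -0.077]
 [ 0.076 -0.01   0.997]
 [-0.134 -0.991  0.   ]]
X,Z -0.15329073874742588 0.08853892591677323 r 0.17702313969712388 0.17664653973401234 theta 14.243041861831435
```

View pics/w10.png

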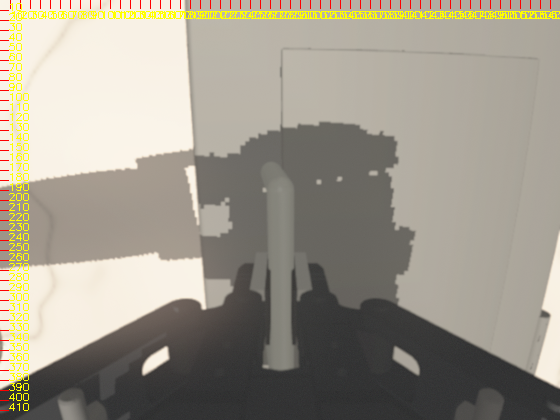

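Call:
send_rows(dp=[[0.0014,-0.0035,0],[0.0015,-0.0035,0],[0.0015,-0.0035,0],[0.0016,-0.0035,0],[0.0016,-0.0035,0],[0.0016,-0.0034,0],[0.0017,-0.0034,0],[0.0017,-0.0034,0],[0.0017,-0.0034,0],[0.0018,-0.0034,0],[0.0018,-0.0033,0],[0.0018,-0.0033,0],[0,0,0],[0,0,0]], angular=[[0,0,0.0109],[0,0,0.0109],[0,0,0.0109],[0,0,0.0109],[0,0,0.0109],[0,0,0.0109],[0,0,0.0109],[0,0,0.0109],[0,0,0.0109],[0,0,0.0109],[0,0,0.0109],[0,0,0.0109],[0,0,0],[0,0,0]])

```text
t: 16.33
eef_pos: [0.5321, 0.2476, 0.2366]
ee_rot: [0.704, -0.066, -0.12, -0.697]
force: [-1.8, 4.7, -4.6]
width: 0.0077
```

```bash
python3 chk.py
```

```text
16.3333 [0.5321302  0.24757973 0.23657909] [-1.77719308  4.70601127 -4.56398537] [ 0.7466555   0.2200388  -0.07063839] 0.007664793500815879 [0.211 0.384 1.351 0.036 1.667 0.133]
[[ 0.963 -0.259 -0.077]
 [ 0.075 -0.019  0.997]
 [-0.26  -0.966  0.001]]
X,Z -0.12377661644645478 0.12720091941396833 r 0.17748443503217864 0.17664653973401234 theta 30.014504687344743
```

Call:
send_rows(dp=[[0.0019,-0.0033,0],[0.0019,-0.0033,0],[0.002,-0.0032,0],[0.002,-0.0032,0],[0.002,-0.0032,0],[0.0021,-0.0032,0],[0.0021,-0.0031,0],[0.0021,-0.0031,0],[0.0022,-0.0031,0],[0.0022,-0.0031,0],[0.0022,-0.003,0],[0.0022,-0.003,0],[0,0,0],[0,0,0],[0,0,0],[0,0,0]], angular=[[0,0,0.0109],[0,0,0.0109],[0,0,0.0109],[0,0,0.0109],[0,0,0.0109],[0,0,0.0109],[0,0,0.0109],[0,0,0.0109],[0,0,0.0109],[0,0,0.0109],[0,0,0.0109],[0,0,0.0109],[0,0,0],[0,0,0],[0,0,0],[0,0,0]])

```text
t: 17.67
eef_pos: [0.5678, 0.2507, 0.2656]
ee_rot: [0.698, -0.111, -0.164, -0.688]
force: [-1.7, 5.9, -0.2]
width: 0.0074
```

```bash
python3 - <<'E'
exec(open("chk.py").read())
import pickle
fs={n:grab_frame(n) for n in("scene","top","wrist")};pickle.dump(fs,open("f2.pkl","wb"))
crop(fs["scene"],120,60,360,370,"s5.png",2,1.8);crop(fs["top"],90,120,460,310,"t5.png",2);crop(fs["wrist"],0,0,560,420,"w11.png",1)
E
```

```text
17.6667 [0.56780749 0.2506507  0.26561049] [-1.69994797  5.91351665 -0.22687973] [ 0.90111979  0.10799545 -0.31901732] 0.007404758921444594 [0.198 0.558 1.084 0.05  1.888 0.127]
[[ 0.921 -0.381 -0.078]
 [ 0.072 -0.028  0.997]
 [-0.382 -0.924  0.001]]
X,Z -0.08663044209689046 0.15577751557277864 r 0.17824552688897968 0.17664653973401234 theta 45.15366089152112
```

View pics/s5.png

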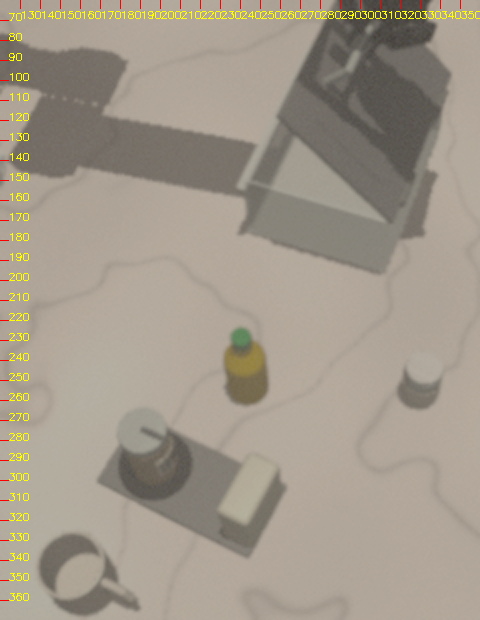

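View pics/t5.png

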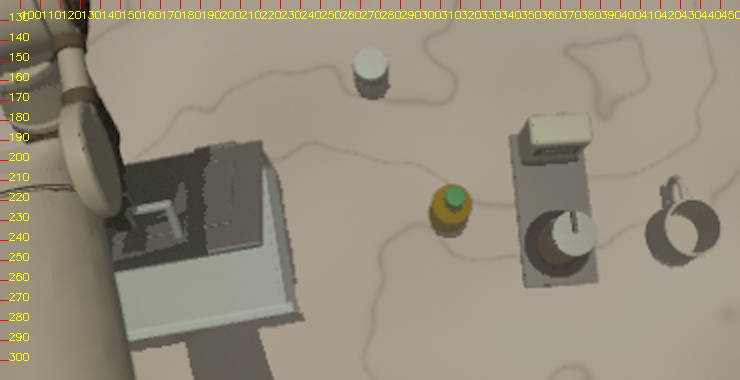

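View pics/w11.png

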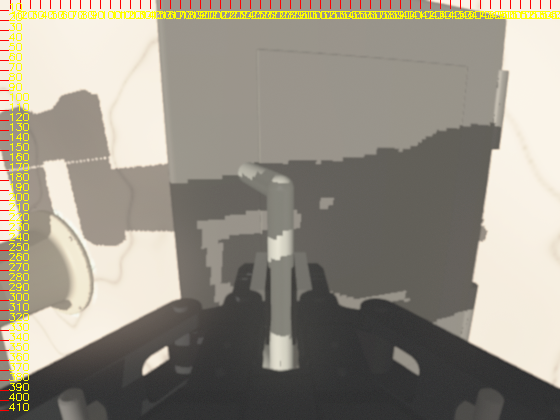

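```bash
python3 - <<'E'
from h import *
import pickle
fs=pickle.load(open("f2.pkl","rb"))
ex=np.array([.997,.077,0]);ey=np.array([-.077,.997,0]);ez=np.array([0,0,1.]);H=np.array([.489,.243,.12])+.17*ex
for d in (35,40,45,50):
    t=np.radians(d);c,s=np.cos(t),np.sin(t)
    def P(x,z): return H+ex*(x*c+z*s)+ez*(-x*s+z*c)-.13*ey
    print(d,[ (proj(fs[n],P(-.206,.008)).round(1).tolist(),proj(fs[n],P(-.206,0)).round(1).tolist()) for n in("top","scene")])
crop(fs["top"],180,180,260,290,"t6.png",6);crop(fs["scene"],235,85,345,200,"s6.png",5,1.8)
E
python3 chk.py
```

```text
35 [([[222.1, 254.0]], [[222.9, 256.5]]), ([[250.4, 120.5]], [[248.8, 121.8]])]
40 [([[220.2, 247.8]], [[221.1, 250.6]]), ([[254.7, 117.8]], [[252.8, 119.0]])]
45 [([[218.3, 240.9]], [[219.2, 244.0]]), ([[259.6, 115.6]], [[257.4, 116.6]])]
50 [([[216.4, 233.4]], [[217.3, 236.7]]), ([[265.1, 113.7]], [[262.6, 114.6]])]
17.8167 [0.56778348 0.25066036 0.26563273] [-0.79848549  6.47740725 -1.12028654] [ 0.81510351  0.12081357 -0.3031831 ] 0.00820401717643011 [0.198 0.558 1.084 0.05  1.888 0.127]
[[ 0.921 -0.381 -0.078]
 [ 0.072 -0.028  0.997]
 [-0.382 -0.924  0.001]]
X,Z -0.08665439285958862 0.15580006941357666 r 0.17827687856572771 0.17664653973401234 theta 45.15045660838171
```

View pics/t6.png

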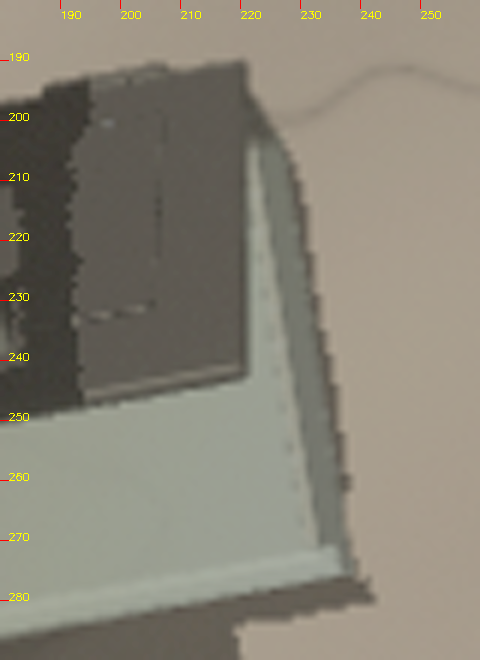

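View pics/s6.png

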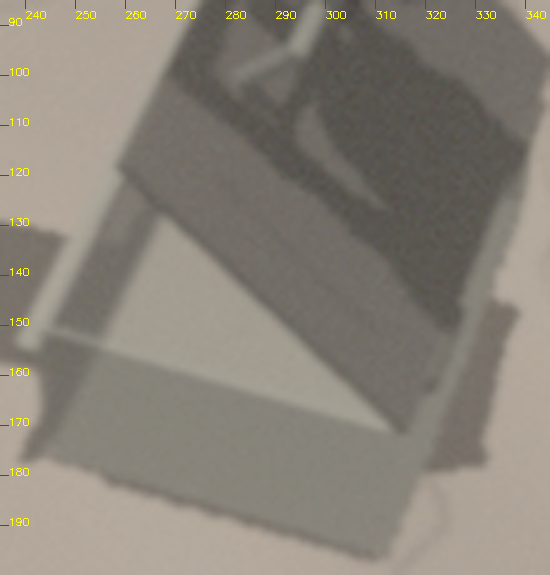

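Call:
send_rows(dp=[[0,0,0],[0,0,0],[0,0,0],[0,0,0],[0,0,0],[0,0,0],[0,0,0],[0,0,0]], angular=[[0,0,0],[0,0,0],[0,0,0],[0,0,0],[0,0,0],[0,0,0],[0,0,0],[0,0,0]])

```text
t: 18.48
eef_pos: [0.5678, 0.2507, 0.2656]
ee_rot: [0.698, -0.11, -0.164, -0.688]
force: [-1.8, 5.8, -1.4]
width: 0.008
```

```bash
python3 chk.py | tail -1; python3 - <<'E'
from h import *
import pickle
o=pickle.load(open("f0.pkl","rb"))["top"]["frame"].astype(int); f=grab_frame("top"); n=f["frame"].astype(int)
for nm,(x0,y0,x1,y1) in dict(bottle=(303,210,330,242),mug=(410,205,455,256),tin=(264,142,288,172)).items(): print(nm,abs(o-n)[y0:y1,x0:x1].mean())
print(abs(ctrl.observe()["qvel"]).max())
print(ctrl.finish_job())
E
```

```text
X,Z -0.08663546726725999 0.1557542379248953 r 0.1782276264224527 0.17664653973401234 theta 45.148612094018056
bottle 5.804398148148148
mug 6.468554829339143
tin 6.937037037037037
0.0018632568128246444
the job is handed in; nothing more can be done
None
```

I turned the jar about 80° so its label faces the scanner window and let go of it. Then I took the lid's handle, raised the lid to 45° and handed the job in at about 18.5 s while still holding it there.

- **Jar:** after release its label pointed at -2.0°, against -1.9° for the stand's axis. It stood about 2 mm from the stand's middle. In the final pictures it was upright, with its rib still pointing at the window.
- **Lid:** the gripper's position gave 45.15°, steady over the last 0.8 s. The lid's front corner in the top and scene pictures also fits about 45°. The grip was set to 60 N and the force read about 6 N, mostly sideways along the hinge.
- **Bottle, mug and tin:** they looked unmoved in the final pictures. A before/after comparison of the top view showed a difference of about 6 grey levels in each of the three spots. I put that down to noise and lighting, but I did not measure their positions again.
- **Small disagreements:** the handle came out about 1.5 mm farther from the hinge than specified (178.2 mm against 176.6 mm). The gripper read about 8 mm on the 10 mm bar. I left both as they were.

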